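# Fold up the pin-punch case

### The arm

A 6-joint arm with a two-finger parallel gripper is mounted at the origin on a cart in front of the work surface, level with it; the furniture and walls round the work are solid. World frame = base frame: x ahead of the robot, y to its left, z up, the work surface at z = 0. Lengths are in m, angles in rad, forces in N, time in s.
With the tool pointing down it reaches from about 0.35 to 0.775 m from the base axis. Payload 5.5 kg.
Tool frame: the origin (TCP) lies at the very end of the fingers, on their centre line; the grasp point (between the pads) lies env.hold_point_z behind it (env.hold_point_z is the distance from the TCP to the grasp point, in m); z points along the fingers, y is the line along which they close (so a half turn about z gives the same grasp; the last joint's range is limited). The gripper opens to 85 mm and grips with 20 to 120 N. Pads are 22 mm wide; open, the fingers measure 114 mm over their backs; the gripper's body (76 mm by 85 mm) begins 54 mm behind the grasp point. The pads swing forward as they close: fully open they stand 13 mm farther back than shut.
Start: joints at [1.129, 0.313, 0.046, 1.304, 0, 1.431], TCP at [0.171, 0.549, 0.231] pointing down, gripper open.
Joint ranges: [-2.76, 2.76], [-0.86, 1.69], [-1.03, 1.26], [-2.2, 2.34], [-1.47, 1.5], [-3.14, 3.14]. Speed limits (rad/s): [2.57, 2.57, 3.14, 3.14, 3.14, 3.14].

### API

Orientations are given as a unit quaternion [w, x, y, z].
In Python, from workcell import env gives the robot as it stands.
- The arm moves only by the tool carry_out, never from a script. Its argument "steps" is a list of rows, each a list of 3 entries, a list of its own where there are three numbers: the turn, a rotation vector about the tool's x, y, z in degrees, then the shift along the tool's x, y, z in cm, then the closure in counts, from 0 (fully open) to 255 (shut). A call has exactly 8 rows; each row is the pose to reach, as a shift and turn from the pose commanded when the call began, along the tool's axes at that moment; what a row does not reach only later rows make up. A row lasts 1/8 s, in which the tool goes at most 62.5 mm and 10.7 degrees, less where a joint would pass 70% of its speed; a pose out of reach is approached as far as the arm can. A call with a gripper value outside its range is refused whole. The fingers move at their own pace and stop on an object; "force" is the grip in N (left out, the last holds). Time passes only in rows, so rows that repeat a pose let the fingers close, or fill a call up. It gives the time, the measured TCP pose, the force, the opening and the grip force at its end, in the units of the state.
- env.get_state(): the state, without advancing time (a new reading comes with each control period).
- env.read_camera(name): name is "side" or "top" or "wrist"; returns (picture, depth): 480x640x3 uint8, red, green, blue; 480x640 float32, m along the optical axis (not along the pixel's ray), 0 where there is no reading.
- env.get_calibration(name): a dict with "fx", "fy", "cx", "cy" (pixels), "origin" and "orientation" of the camera in the world. Camera axes: x right, y up, looking along -z (the intrinsics and any distortion apply to the point x, -y, -z); pixel columns grow to the right and rows downward; lengths in m; the calibration is good to about 2 mm. A picture is of the moment at which its call begins: read the wrist's pose just before it. get_calibration takes no time and is no camera call; for the wrist camera it gives the pose at the moment of the call.
- env.hand_in(): hands the job in; it is judged then, once.
The state is a dict: "clock": time; "joint_pos": joint angles; "qvel": joint speeds; "tau": joint torques, N m; "tcp_pos": TCP position; "orientation": TCP orientation; "wrist_force": force on the tool from outside, world axes, zero at the start; "ft_torque": the same for the moment, N m; "finger_gap": finger opening in m; "grip_force": force on a finger pad.
Only numpy, scipy, OpenCV 4.12 (cv2) and the standard library are available. Lean on these libraries where they do the work, as an engineer would, in place of code of your own. Each camera call takes 0.05 s, during which the arm holds its last target. There are 200 camera calls.

### The job

Put the pin-punch set away with the fingertips only: press the two punches that stand proud down until their heads are level with the other four, then fold the upright punch holder down flat into its case, and last push the lid over until it is fully shut. Only push; do not grip or lift anything, do not shove the case more than a few centimetres or tip it, and leave the hammer, the bearing and the pliers as they lie.

Things in the scene. Friction and masses are not known exactly. Their poses are not given: they have to be found in the camera images.
- case: Flat grey sheet-steel case lying open on the bench, loose, about 1.7 to 2.2 kg with contents, turned so that its front faces the left of the robot and the open lid stands on the right, toward the vise. Its lower half is an open box 130 mm deep (its x), 176 mm wide (its y), rim 30 mm above the bench, walls 2.5 mm. Origin: centre of the underside, on the bench. Its x axis points from the front wall (the clip side) to the hinge of the lid at the rear, y to the left, z up.
- holder_pivot (a point): Middle of the holder's pivot axis, in the case: 51 mm in front of the case's centre and 17 mm above the bench; same axes as the case; the axis of rotation is its y. The holder is a steel channel (156 mm wide, 20 mm thick, its upper plate 54 mm from the pivot) that carries six parallel steel punches in one row: 11 mm thick, 25 mm apart (12.5, 37.5 and 62.5 mm either side of the middle), flat heads 108 mm from the pivot when home; their centre lines run through the pivot axis.
- holder (a joint): Angle of the punch holder, rad. 0: folded flat in the case, punch heads toward the rear; 1.52: upright stop. At angle a the punches point along (cos a, 0, sin a) in the case's axes. Pushing the upright punches rearward and then down folds it. Stiff hinge (0.35 N m): stays where it is left. It cannot be folded flat with a punch standing proud, because the head lands on the rear wall's rim.
- punch_left (a joint): How far the second punch from the left (37.5 mm to the left, +y, of the holder's middle) stands out of its seat, m, along the punch. 0: home, head level with its neighbours. Held by a rubber grommet: about 4 N pushes it in, and it stays.
- punch_right (a joint): The same for the second punch from the right (37.5 mm to the right, -y, of the middle).
- punch_left_head (a point): Centre of the flat head (11 mm across) of the second punch from the left; x axis along the punch, outward.
- punch_right_head (a point): Centre of the flat head of the second punch from the right; x axis along the punch, outward.
- lid_hinge (a point): Middle of the lid's hinge axis, on the rear rim of the case, 65 mm behind the case's centre and 30 mm above the bench; same axes as the case. The lid is a shallow tray 130 mm deep, 176 mm wide, 16 mm high (its outer face is 16 mm from the plane through the hinge).
- lid (a joint): Angle of the lid, rad. 0: shut on the rim, its outer face 46 mm above the bench; about 1.6: upright; 1.85: leaning back on its stop. At angle a the lid runs from the hinge along (-cos a, 0, sin a) in the case's axes and its outer face looks along (sin a, 0, cos a). Stiff hinge (0.22 N m): stays where it is left. It is shut by pushing its outer face from behind.
- lid_edge (a point): Middle of the lid's free front edge, on the outer face, 130 mm from the hinge.
- hammer: Hammer, 284 mm long, wooden handle, lying beyond the front of the case, on the robot's left. Bystander. Origin: centre of its underside.
- bearing: Ball bearing, 53 mm across and 15 mm high, lying just to the right of the case (its -y side). Bystander. Origin: centre of its underside.
- pliers: Pliers with red grips, 170 mm long, 13 mm high, lying beyond the hammer. Bystander. Origin: centre of its underside.

How it is judged:
On the way, in this order (a step that is already met when the one before it is completed fails the run):
1. both proud punches are pressed home (within 3 mm) while the holder still stands up (value of joint each of punch_left, punch_right below 0.003 m and value of joint holder above 0.9 rad), for 0.2 s.
2. the holder is folded flat in the case while the lid is still open (value of joint holder below 0.08 rad and value of joint lid above 0.8 rad), for 0.2 s.
At the end, for the whole second after the job is handed in: The lid is shut (within 0.03 rad, 4 mm at its edge), the holder lies flat (within 0.08 rad) with both punches home (within 3 mm), and the case stands level and still on the bench (value of joint lid below 0.03 rad and value of joint holder below 0.08 rad and value of joint each of punch_left, punch_right below 0.003 m and height (world z) of case below 0.004 m and angle between case's own z axis and vertical below 0.03 rad and linear speed of case below 0.01 m/s); the robot touches nothing.
It fails at once if the case is lifted, tipped or shoved more than 50 mm (height (world z) of case above 0.015 m or angle between case's own z axis and vertical above 0.15 rad or distance of case from where it was at the start of the episode above 0.05 m).
It fails at once if a punch is drawn out instead of pressed in (value of joint any of punch_left, punch_right above 0.028 m).
It fails at once if the hammer, the bearing or the pliers is moved more than 20 mm (distance of any of hammer, bearing, pliers from where it was at the start of the episode above 0.02 m).
It also fails if it takes over 61 s, if anything falls off the work surface, if the arm or the gripper's body presses on something with over 40 N, if the wrist force passes 120 N, or if a joint passes its speed limit or range.

## Working session

There is one attempt and no reset: what is moved stays moved. The work goes in short steps, Python scripts to look and compute and a tool call to move; the robot and the scene stay as the last step left them, time stands still between calls to the robot, and variables do not carry over. Pictures are saved under pics/ and viewed, at most 10 in all, crops included, and the job is handed in when it is done.

Besides the shell and the picture viewer there is one more tool, called after "Request:" in YAML: its name, and indented under it one key for each argument. carry_out: Moves the arm, as the interface text tells. Its arguments: {"type":"object","properties":{"steps":{"type":"array","items":{"type":"array"}},"force":{"type":"number"}},"required":["steps"]}

```bash
mkdir -p pics
cat > h.py <<'E'
import numpy as np, cv2
from scipy.spatial.transform import Rotation as R
from workcell import env
def rot(q): return R.from_quat([q[1],q[2],q[3],q[0]])
def cloud(name):
    c=env.get_calibration(name); p,d=env.read_camera(name)
    v,u=np.mgrid[:480,:640]
    P=np.stack([(u-c["cx"])/c["fx"]*d,-(v-c["cy"])/c["fy"]*d,-d],-1)
    W=P@rot(c["orientation"]).as_matrix().T+np.array(c["origin"]); W[d==0]=np.nan
    return p,d,W
E
python3 - <<'E'
from h import *
print(env.get_state(), env.hold_point_z)
ims=[]
for n in("side","top"):
    print(env.get_calibration(n))
    p,d,W=cloud(n); np.savez(f"{n}.npz",p=p,W=W); cv2.imwrite(f"pics/{n}0.png",p[...,::-1])
E
```

```text
{'clock': 0.0, 'joint_pos': array([1.12942176e+00, 3.14012201e-01, 4.49650165e-02, 1.30359590e+00,
       1.05213603e-05, 1.43120680e+00]), 'qvel': array([-4.68912272e-04, -9.01544886e-05, -5.23073067e-04,  6.90934550e-04,
       -1.07984980e-03, -1.04709319e-03]), 'tau': array([-2.75523225e-04, -4.80625319e+01,  2.98534405e+01,  1.94529112e-02,
       -4.73687419e-05,  5.01410369e-06]), 'tcp_pos': array([0.17068234, 0.54854331, 0.23039645]), 'orientation': array([-2.69509537e-04,  1.50320513e-01,  9.88636885e-01, -8.83189739e-04]), 'wrist_force': array([-0.25678863, -0.25656785, -0.71256089]), 'ft_torque': array([ 0.03919974, -0.02712579, -0.02397746]), 'grip_force': 0.0, 'finger_gap': 0.08534762201202989} 0.0187
{'fx': 576.5988033122541, 'fy': 576.5988033122541, 'cx': 325.2516550364635, 'cy': 234.4827411026931, 'origin': array([ 0.39362325, -0.77693359,  0.78038357]), 'orientation': array([ 0.89381088,  0.44697934, -0.02515551, -0.02605335])}
{'fx': 512.3030856138787, 'fy': 512.3030856138787, 'cx': 316.1916283923394, 'cy': 251.53675139814345, 'origin': array([0.36158329, 0.16601701, 1.03957738]), 'orientation': array([ 0.71651338,  0.03834092, -0.04629025, -0.69497897])}
```

View pics/side0.png

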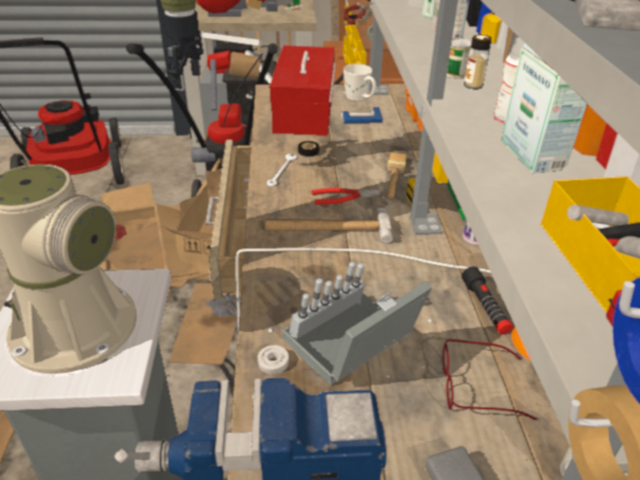

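View pics/top0.png

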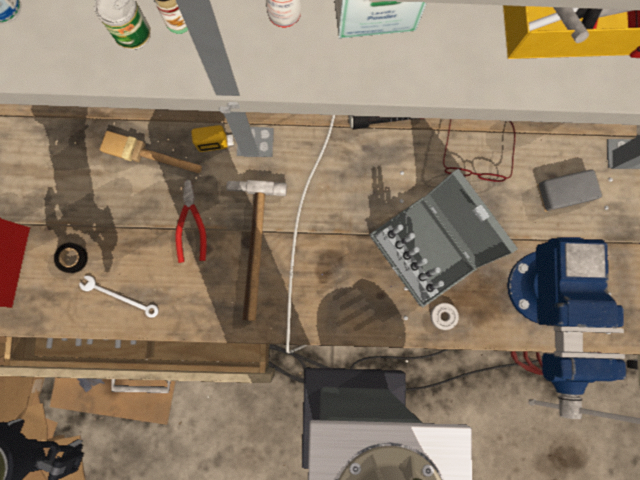

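Run:
```python
from h import *
a=np.load("top.npz");W=a["W"];p=a["p"]
s=np.load("side.npz")
c1=cv2.resize(p[160:315,360:525],None,fx=3.6,fy=3.6,interpolation=cv2.INTER_CUBIC)
cv2.imwrite("pics/topc.png",c1[...,::-1])
c2=cv2.resize(s["p"][250:390,270:440],None,fx=4.2,fy=4.2,interpolation=cv2.INTER_CUBIC)
cv2.imwrite("pics/sidec.png",c2[...,::-1])
print("bench",W[280:300,330:340,2].mean(), np.nanstd(W[280:300,330:340,2]))
# high regions top
m=(W[...,2]>.02)&(W[...,2]<.25); m[:160]=0;m[315:]=0;m[:,:365]=0;m[:,522:]=0
for (r,c) in [(235,376),(300,427),(172,457),(245,515),(229,396),(238,404),(252,412),(262,419),(272,428),(285,437)]: print((c,r),W[r,c].round(3))
Q=s["W"]
m=(Q[...,2]>.09)&(Q[...,2]<.2);m[:250]=0;m[390:]=0;m[:,:280]=0;m[:,440:]=0
n,l,st,ce=cv2.connectedComponentsWithStats(m.astype(np.uint8))
for i in range(1,n):
    if st[i,4]>5: print(ce[i].round(),st[i,4],np.nanmedian(Q[l==i],0).round(3),"zmax",np.nanmax(Q[l==i][:,2]).round(4))
```

```text
bench nan 0.0019075888854225953
(376, 235) [0.522 0.037 0.018]
(427, 300) [ 0.395 -0.07   0.004]
(457, 172) [ 0.619 -0.089  0.154]
(515, 245) [ 0.491 -0.19   0.154]
(396, 229) [0.52  0.012 0.113]
(404, 238) [ 0.503 -0.002  0.117]
(412, 252) [ 0.478 -0.018  0.113]
(419, 262) [ 0.461 -0.032  0.107]
(428, 272) [ 0.442 -0.047  0.114]
(437, 285) [ 0.419 -0.063  0.115]
[350. 273.] 144 [ 0.504 -0.012  0.12 ] zmax 0.1456
[359. 271.] 97 [0.523 0.005 0.109] zmax 0.1253
[338. 283.] 99 [ 0.483 -0.025  0.111] zmax 0.1256
[317. 291.] 162 [ 0.444 -0.057  0.122] zmax 0.1469
[327. 289.] 102 [ 0.463 -0.04   0.11 ] zmax 0.1252
[384. 320.] 2567 [ 0.543 -0.145  0.143] zmax 0.1697
[305. 301.] 107 [ 0.423 -0.07   0.112] zmax 0.1273
[287. 385.] 173 [ 0.39  -0.281  0.159] zmax 0.1644
```

View pics/topc.png

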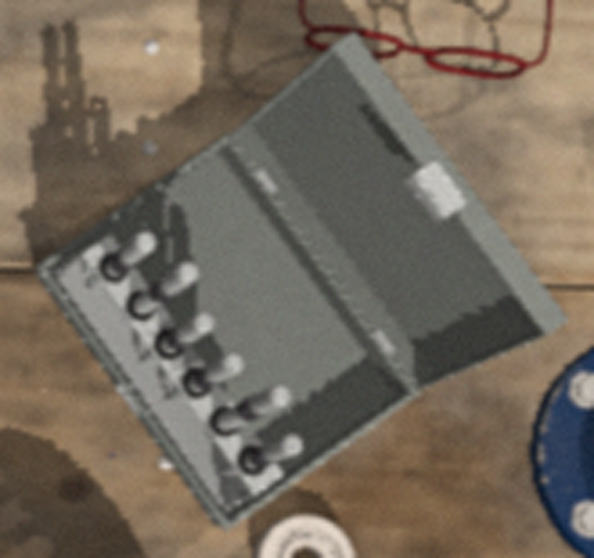

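View pics/sidec.png

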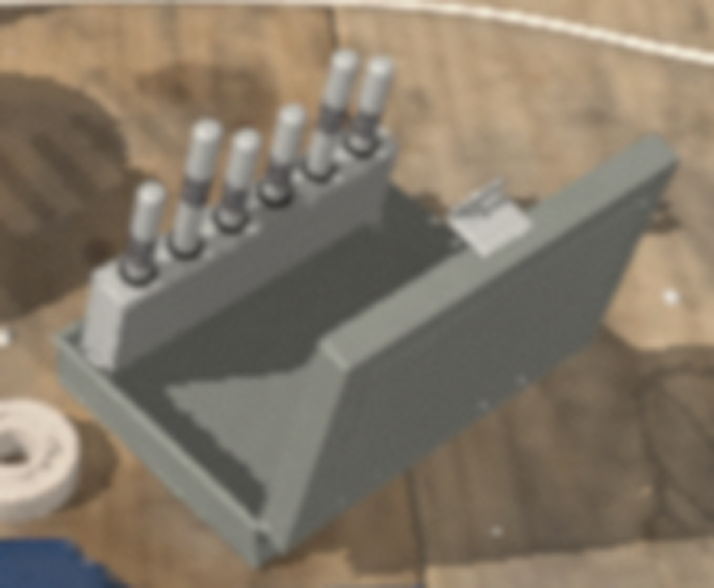

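Run:
```python
from h import *
s=np.load("side.npz");Q=s["W"];T=np.load("top.npz")["W"]
m=(Q[...,2]>.09)&(Q[...,2]<.2);m[:250]=0;m[390:]=0;m[:,:295]=0;m[:,440:]=0
n,l,st,ce=cv2.connectedComponentsWithStats(m.astype(np.uint8))
H=[]
for i in range(1,n):
    q=Q[l==i]
    if 50<len(q)<300:
        zm=np.nanpercentile(q[:,2],97); t=q[q[:,2]>zm-.004]; H.append(np.r_[t.mean(0),zm,len(t)])
H=np.array(sorted(H,key=lambda r:r[0]));print(H.round(4))
# top view heads
for i in range(6):
    d=np.hypot(T[...,0]-H[i,0],T[...,1]-H[i,1]); t=T[(d<.012)&(T[...,2]>H[i,3]-.006)]; print("top",len(t),t.mean(0).round(4))
y=np.polyfit(H[:,0],H[:,1],1)[0]; yaw=np.arctan(y);print("case y azimuth",np.degrees(yaw))
ey=np.array([np.cos(yaw),np.sin(yaw)]);ex=np.array([ey[1],-ey[0]])
c=H[:,:2].mean(0); print("mid",c)
# lid and rim profile in frame about head-row middle
for nm,A in(("side",Q),("top",T)):
    P=A.reshape(-1,3);P=P[~np.isnan(P[:,0])];X=(P[:,:2]-c)@ex;Y=(P[:,:2]-c)@ey
    k=(abs(Y)<.12)&(X>-.06)&(X<.3)&(P[:,2]>.012)
    for z0 in(.015,.022,.03,.05,.07,.09,.11,.13,.145,.155,.165):
        kk=k&(abs(P[:,2]-z0)<.004)
        if kk.sum()>5: print(nm,z0,kk.sum(),"X",np.percentile(X[kk],[1,10,50,90,99]).round(3),"Y",np.percentile(Y[kk],[1,99]).round(3))
P=T.reshape(-1,3);k=(P[:,1]<-.17)&(P[:,1]>-.35)&(P[:,2]>.05)&(P[:,0]<.55)&(P[:,0]>.2)
print("vise",np.percentile(P[k],[1,50,99],axis=0).round(3))
P=P[k];X=(P[:,:2]-c)@ex;Y=(P[:,:2]-c)@ey;kk=(Y>-.05)&(Y<.1);print("vise within lid span Y: Xmin",np.sort(X[kk])[:5], np.percentile(P[kk],[1,99],axis=0) if kk.any() else 0)
```

```text
[[ 4.251e-01 -7.060e-02  1.236e-01  1.251e-01  2.700e+01]
 [ 4.474e-01 -5.850e-02  1.448e-01  1.457e-01  2.600e+01]
 [ 4.646e-01 -3.970e-02  1.232e-01  1.248e-01  2.300e+01]
 [ 4.848e-01 -2.560e-02  1.232e-01  1.246e-01  2.500e+01]
 [ 5.072e-01 -1.420e-02  1.424e-01  1.434e-01  2.400e+01]
 [ 5.253e-01  4.700e-03  1.230e-01  1.244e-01  2.200e+01]]
top 27 [ 0.4223 -0.0675  0.1223]
top 31 [ 0.4444 -0.0559  0.1434]
top 27 [ 0.4621 -0.0381  0.1224]
top 28 [ 0.482  -0.0228  0.1219]
top 30 [ 0.5042 -0.011   0.141 ]
top 29 [0.5222 0.0066 0.122 ]
case y azimuth 36.65755944200822
mid [ 0.47571568 -0.0339985 ]
side 0.015 369 X [-0.032 -0.023  0.002  0.093  0.296] Y [-0.12   0.108]
side 0.022 359 X [-0.035 -0.016 -0.001  0.093  0.298] Y [-0.096  0.109]
side 0.03 686 X [-0.037 -0.016  0.032  0.278  0.299] Y [-0.089  0.091]
side 0.05 335 X [-0.022 -0.007 -0.005  0.116  0.117] Y [-0.088  0.081]
side 0.07 731 X [-0.022 -0.015 -0.005  0.12   0.121] Y [-0.087  0.08 ]
side 0.09 293 X [-0.012 -0.008  0.123  0.125  0.126] Y [-0.088  0.082]
side 0.11 299 X [-0.008 -0.004  0.128  0.129  0.13 ] Y [-0.088  0
[... 555 characters left out ...]
7  0.084]
top 0.07 791 X [-0.024 -0.022 -0.013  0.116  0.117] Y [-0.086  0.081]
top 0.09 303 X [-0.016 -0.014  0.119  0.121  0.123] Y [-0.088  0.084]
top 0.11 318 X [-0.012 -0.01   0.124  0.125  0.127] Y [-0.087  0.084]
top 0.13 202 X [-0.008  0.116  0.128  0.129  0.13 ] Y [-0.088  0.086]
top 0.145 55 X [-0.005 -0.004 -0.     0.119  0.122] Y [-0.088  0.086]
top 0.155 790 X [0.118 0.121 0.127 0.134 0.136] Y [-0.087  0.085]
top 0.165 43 X [0.108 0.109 0.11  0.111 0.115] Y [-0.013  0.012]
vise [[ 0.204 -0.349  0.054]
 [ 0.384 -0.299  0.139]
 [ 0.509 -0.173  0.161]]
vise within lid span Y: Xmin [0.13390415 0.13402974] [[ 0.51642222 -0.17062261  0.15214299]
 [ 0.517028   -0.1703252   0.15591562]]
```

Request:
carry_out:
  steps:
    - [[0, 0, 6], [-4, -3.6, 0], 255]
    - [[0, 0, 12], [-8, -7.2, 0], 255]
    - [[0, 0, 18], [-12, -10.8, 0], 255]
    - [[0, 0, 24], [-16, -14.4, 0], 255]
    - [[0, 0, 30], [-20, -18, 0], 255]
    - [[0, 0, 36], [-24, -21.6, 0], 255]
    - [[0, 0, 36], [-28, -25.2, 0], 255]
    - [[0, 0, 36], [-32, -28.8, 0], 255]

```text
clock: 1.1
tcp_pos: [0.3913, 0.1773, 0.2312]
orientation: [-0.0, 0.448, 0.894, 0.0]
wrist_force: [0.8, 0.2, -0.8]
finger_gap: 0.0001
grip_force: 0.0
```

```bash
cat >> h.py <<'E'
yaw=np.radians(36.66); ey=np.array([np.cos(yaw),np.sin(yaw),0]); ex=np.array([ey[1],-ey[0],0])
M=np.array([.4743,-.0324,0])  # head row middle; pivot X=-.023, hinge X=+.093, centre X=.028
def where(targets={}):
    s=env.get_state(); p=s["tcp_pos"]; Rt=rot(s["orientation"])
    d=p-M; print("t",round(s["clock"],2),"XYZ cm",(100*np.array([d@ex,d@ey,p[2]])).round(2),"F",s["wrist_force"].round(1),"gap",round(s["finger_gap"],4),"yaw err",np.degrees(np.arctan2(Rt.as_matrix()[:2,1]@ex[:2],Rt.as_matrix()[:2,1]@ey[:2])).round(2))
    for k,t in targets.items(): print(k,(100*Rt.inv().apply(np.array(t)-p)).round(2))
E
python3 -c "
from h import *
where({'L':[.506,-.0125,.2304],'R':[.446,-.057,.16]})"
```

```text
t 1.1 XYZ cm [-21.78   5.87  23.12] F [ 0.8  0.2 -0.8] gap 0.0001 yaw err -0.05
L [-22.07  -2.15   0.07]
R [-22.05  -9.62   7.11]
```

Request:
carry_out:
  steps:
    - [[0, 0, 0], [-5.5, -0.6, 0], 255]
    - [[0, 0, 0], [-11, -1.1, 0], 255]
    - [[0, 0, 0], [-16.5, -1.6, 0], 255]
    - [[0, 0, 0], [-22, -2.15, 0], 255]
    - [[0, 0, 0], [-22, -2.15, 3], 255]
    - [[0, 0, 0], [-22, -2.15, 6], 255]
    - [[0, 0, 0], [-22, -2.15, 7.8], 255]
    - [[0, 0, 0], [-22, -2.15, 7.8], 255]

```text
clock: 2.1
tcp_pos: [0.5036, -0.0101, 0.1515]
orientation: [-0.002, 0.449, 0.894, -0.001]
wrist_force: [0.5, 0.8, 1.0]
finger_gap: -0.0004
grip_force: 0.0
```

Run:
```python
from h import *
where({'L':[.506,-.0125,.124]})
p,d,W=cloud("side"); cv2.imwrite("pics/s2.png",cv2.resize(p[210:390,270:440],None,fx=3.3,fy=3.3,interpolation=cv2.INTER_CUBIC)[...,::-1])
```

```text
t 2.1 XYZ cm [-0.04  3.68 15.15] F [0.5 0.8 1. ] gap -0.0004 yaw err -0.03
L [-0.35  0.06  2.75]
```

View pics/s2.png

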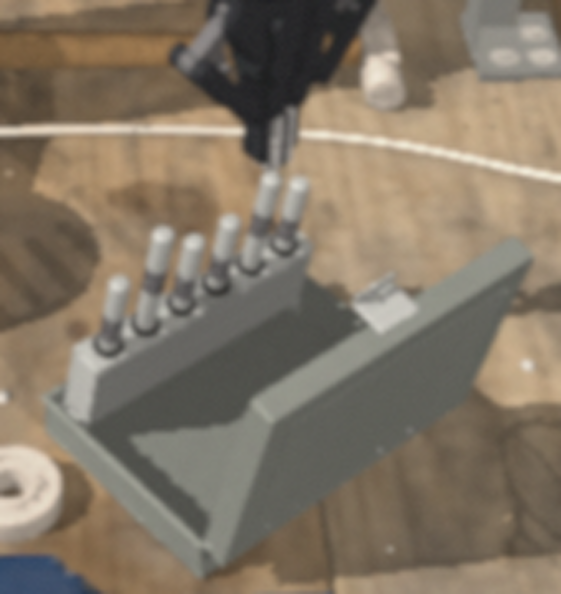

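Request:
carry_out:
  steps:
    - [[0, 0, 0], [0, 0, 0.5], 255]
    - [[0, 0, 0], [0, 0, 0.9], 255]
    - [[0, 0, 0], [0, 0, 1.3], 255]
    - [[0, 0, 0], [0, 0, 1.7], 255]
    - [[0, 0, 0], [0, 0, 2.1], 255]
    - [[0, 0, 0], [0, 0, 2.4], 255]
    - [[0, 0, 0], [0, 0, 2.6], 255]
    - [[0, 0, 0], [0, 0, 2.6], 255]

```text
clock: 3.15
tcp_pos: [0.5052, -0.0102, 0.1271]
orientation: [0.0, 0.448, 0.894, 0.0]
wrist_force: [0.5, 0.6, 2.4]
finger_gap: 0.0
grip_force: 0.9
```

```bash
python3 -c "
from h import *
where()"
```

```text
t 3.15 XYZ cm [ 0.07  3.8  12.71] F [0.5 0.6 2.4] gap 0.0 yaw err -0.05
```

Request:
carry_out:
  steps:
    - [[0, 0, 0], [0, 0, 0.1], 255]
    - [[0, 0, 0], [0, 0, 0.2], 255]
    - [[0, 0, 0], [0, 0, 0.3], 255]
    - [[0, 0, 0], [0, 0, 0.35], 255]
    - [[0, 0, 0], [0, 0, 0.35], 255]
    - [[0, 0, 0], [0, 0, 0.35], 255]
    - [[0, 0, 0], [0, 0, 0.35], 255]
    - [[0, 0, 0], [0, 0, 0.35], 255]

```text
clock: 4.15
tcp_pos: [0.5052, -0.0103, 0.1238]
orientation: [0.0, 0.448, 0.894, 0.0]
wrist_force: [0.3, 2.4, 3.8]
finger_gap: -0.0001
grip_force: 1.6
```

Request:
carry_out:
  steps:
    - [[0, 0, 0], [0, 0, 0.05], 255]
    - [[0, 0, 0], [0, 0, 0.1], 255]
    - [[0, 0, 0], [0, 0, 0.15], 255]
    - [[0, 0, 0], [0, 0, 0.15], 255]
    - [[0, 0, 0], [0, 0, 0.15], 255]
    - [[0, 0, 0], [0, 0, 0.15], 255]
    - [[0, 0, 0], [0, 0, 0.15], 255]
    - [[0, 0, 0], [0, 0, 0.15], 255]

```text
clock: 5.15
tcp_pos: [0.5057, -0.0107, 0.1229]
orientation: [0.001, 0.449, 0.894, -0.0]
wrist_force: [-0.2, 1.0, 7.3]
finger_gap: -0.0003
grip_force: 3.3
```

Request:
carry_out:
  steps:
    - [[0, 0, 0], [0, 0, -2.5], 255]
    - [[0, 0, 0], [0, 0, -4], 255]
    - [[0, 0, 0], [0, -3.5, -4], 255]
    - [[0, 0, 0], [0, -7.4, -4], 255]
    - [[0, 0, 0], [0, -7.4, -4], 255]
    - [[0, 0, 0], [0, -7.4, -3], 255]
    - [[0, 0, 0], [0, -7.4, -2.3], 255]
    - [[0, 0, 0], [0, -7.4, -1.8], 255]

```text
clock: 6.15
tcp_pos: [0.446, -0.0539, 0.1396]
orientation: [-0.0, 0.448, 0.894, 0.0]
wrist_force: [-0.5, 1.0, 3.8]
finger_gap: 0.0001
grip_force: 2.0
```

Request:
carry_out:
  steps:
    - [[0, 0, 0], [0, 0, 0.4], 255]
    - [[0, 0, 0], [0, 0, 0.8], 255]
    - [[0, 0, 0], [0, 0, 1.1], 255]
    - [[0, 0, 0], [0, 0, 1.4], 255]
    - [[0, 0, 0], [0, 0, 1.65], 255]
    - [[0, 0, 0], [0, 0, 1.65], 255]
    - [[0, 0, 0], [0, 0, 1.65], 255]
    - [[0, 0, 0], [0, 0, 1.65], 255]

```text
clock: 7.15
tcp_pos: [0.4458, -0.0547, 0.1237]
orientation: [0.0, 0.449, 0.894, -0.0]
wrist_force: [1.3, 0.5, 0.3]
finger_gap: 0.0002
grip_force: 0.7
```

Request:
carry_out:
  steps:
    - [[0, 0, 0], [0, 0, 0.05], 255]
    - [[0, 0, 0], [0, 0, 0.1], 255]
    - [[0, 0, 0], [0, 0, 0.15], 255]
    - [[0, 0, 0], [0, 0, 0.2], 255]
    - [[0, 0, 0], [0, 0, 0.2], 255]
    - [[0, 0, 0], [0, 0, 0.2], 255]
    - [[0, 0, 0], [0, 0, 0.2], 255]
    - [[0, 0, 0], [0, 0, 0.2], 255]

```text
clock: 8.15
tcp_pos: [0.4459, -0.0546, 0.122]
orientation: [0.0, 0.448, 0.894, -0.0]
wrist_force: [0.2, 1.1, 4.8]
finger_gap: 0.0004
grip_force: 2.6
```

Run:
```python
from h import *
where()
p,d,Q=cloud("side"); cv2.imwrite("pics/s3.png",cv2.resize(p[210:390,270:440],None,fx=3.3,fy=3.3,interpolation=cv2.INTER_CUBIC)[...,::-1])
m=(Q[...,2]>.09)&(Q[...,2]<.13);m[:250]=0;m[390:]=0;m[:,:295]=0;m[:,365:]=0
n,l,st,ce=cv2.connectedComponentsWithStats(m.astype(np.uint8))
for i in range(1,n):
    q=Q[l==i]
    if len(q)>30: print(ce[i].round(),len(q),np.percentile(q[:,2],97).round(4))
```

```text
t 8.15 XYZ cm [ 0.08 -3.6  12.2 ] F [0.2 1.1 4.8] gap 0.0004 yaw err -0.05
[356. 277.] 168 0.1228
[341. 285.] 90 0.1234
[330. 291.] 95 0.1237
[319. 297.] 101 0.1287
[308. 304.] 98 0.1231
[351. 349.] 316 0.1293
```

View pics/s3.png

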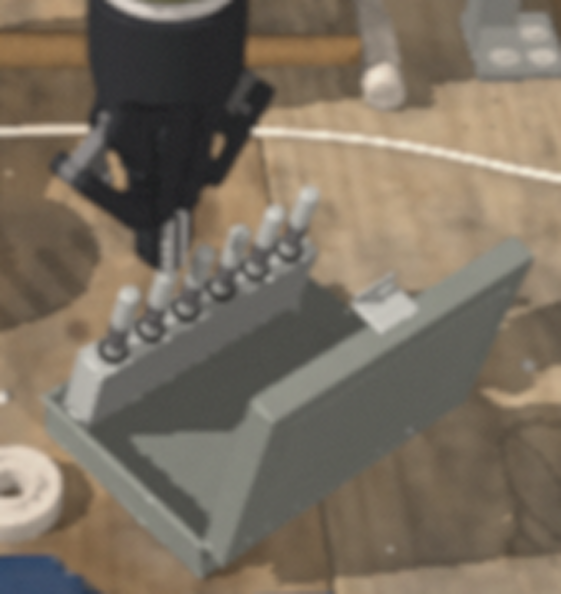

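Request:
carry_out:
  steps:
    - [[0, 0, 0], [0, 0, -2], 255]
    - [[0, 0, 0], [0, 0, -3], 255]
    - [[0, 0, 0], [3.6, 3.6, -3], 255]
    - [[0, 0, 0], [3.6, 3.6, -3], 255]
    - [[0, 0, 0], [3.6, 3.6, 0], 255]
    - [[0, 0, 0], [3.6, 3.6, 1.4], 255]
    - [[0, 0, 0], [3.6, 3.6, 1.4], 255]
    - [[0, 0, 0], [3.2, 3.6, 1.4], 255]

```text
clock: 9.2
tcp_pos: [0.4558, -0.0077, 0.1083]
orientation: [0.0, 0.449, 0.894, 0.0]
wrist_force: [-0.6, -0.5, 0.7]
finger_gap: -0.0003
grip_force: 0.0
```

Run:
```python
from h import *
where()
# path: corner of tip (half width 1.1) on punch front face; pivot X=-2.3,z=1.7 cm
for a,r in[(1.3,9.6),(1.15,9.6),(1.0,9.5),(.85,9.3),(.7,9.),(.55,8.7),(.4,8.3),(.3,8),(.2,7.7),(.1,7.4),(0,7.2)]:
    print(a,round(-2.3+r*np.cos(a)-.55*np.sin(a)-1.1,2),round(1.7+r*np.sin(a)+.55*np.cos(a),2))
```

```text
t 9.2 XYZ cm [-3.080e+00 -1.000e-02  1.083e+01] F [-0.6 -0.5  0.7] gap -0.0003 yaw err -0.04
1.3 -1.36 11.1
1.15 0.02 10.69
1.0 1.27 9.99
0.85 2.32 9.05
0.7 3.13 7.92
0.55 3.73 6.72
0.4 4.03 5.44
0.3 4.08 4.59
0.2 4.04 3.77
0.1 3.91 2.99
0 3.8 2.25
```

Request:
carry_out:
  steps:
    - [[0, 0, 0], [-0.6, 0, -0.1], 255]
    - [[0, 0, 0], [-1.2, 0, -0.2], 255]
    - [[0, 0, 0], [-1.8, 0, -0.2], 255]
    - [[0, 0, 0], [-2.4, 0, -0.1], 255]
    - [[0, 0, 0], [-3.0, 0, 0.1], 255]
    - [[0, 0, 0], [-3.6, 0, 0.4], 255]
    - [[0, 0, 0], [-4.3, 0, 0.8], 255]
    - [[0, 0, 0], [-4.3, 0, 0.8], 255]

```text
clock: 10.2
tcp_pos: [0.4818, -0.0424, 0.0994]
orientation: [0.0, 0.449, 0.894, -0.0]
wrist_force: [1.7, -0.4, 0.1]
finger_gap: 0.0
grip_force: 0.6
```

Request:
carry_out:
  steps:
    - [[0, 0, 0], [-0.6, 0, 0.5], 255]
    - [[0, 0, 0], [-1.1, 0, 1.0], 255]
    - [[0, 0, 0], [-1.5, 0, 1.5], 255]
    - [[0, 0, 0], [-1.9, 0, 2.1], 255]
    - [[0, 0, 0], [-2.2, 0, 2.7], 255]
    - [[0, 0, 0], [-2.5, 0, 3.3], 255]
    - [[0, 0, 0], [-2.5, 0, 3.3], 255]
    - [[0, 0, 0], [-2.5, 0, 3.3], 255]

```text
clock: 11.2
tcp_pos: [0.4959, -0.0616, 0.0664]
orientation: [-0.0, 0.448, 0.894, 0.0]
wrist_force: [1.4, 0.9, -1.2]
finger_gap: 0.0002
grip_force: 1.0
```

Run:
```python
from h import *
where()
p,d,Q=cloud("side"); cv2.imwrite("pics/s4.png",cv2.resize(p[210:390,270:440],None,fx=3.3,fy=3.3,interpolation=cv2.INTER_CUBIC)[...,::-1])
```

```text
t 11.2 XYZ cm [ 3.63 -0.01  6.64] F [ 1.4  0.9 -1.2] gap 0.0002 yaw err -0.06
```

View pics/s4.png

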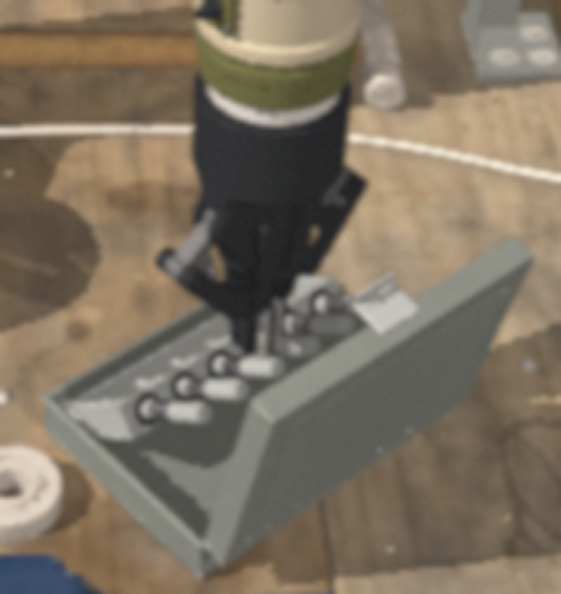

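Request:
carry_out:
  steps:
    - [[0, 0, 0], [-0.2, 0, 0.7], 255]
    - [[0, 0, 0], [-0.3, 0, 1.4], 255]
    - [[0, 0, 0], [-0.3, 0, 2.1], 255]
    - [[0, 0, 0], [-0.2, 0, 2.8], 255]
    - [[0, 0, 0], [0, 0, 3.4], 255]
    - [[0, 0, 0], [0.1, 0, 4.0], 255]
    - [[0, 0, 0], [0.2, 0, 4.4], 255]
    - [[0, 0, 0], [0.2, 0, 4.4], 255]

```text
clock: 12.25
tcp_pos: [0.4993, -0.065, 0.0243]
orientation: [0.005, 0.45, 0.893, -0.003]
wrist_force: [6.8, -13.2, 1.7]
finger_gap: 0.0003
grip_force: 7.1
```

Request:
carry_out:
  steps:
    - [[0, 0, 0], [0, 0, 0.1], 255]
    - [[0, 0, 0], [0, 0, 0.2], 255]
    - [[0, 0, 0], [0, 0, 0.2], 255]
    - [[0, 0, 0], [0, 0, 0.2], 255]
    - [[0, 0, 0], [0, 0, 0.2], 255]
    - [[0, 0, 0], [0, 0, 0.2], 255]
    - [[0, 0, 0], [0, 0, 0.2], 255]
    - [[0, 0, 0], [0, 0, 0.2], 255]

```text
clock: 13.25
tcp_pos: [0.4995, -0.0652, 0.0225]
orientation: [0.006, 0.45, 0.893, -0.003]
wrist_force: [6.3, -14.5, 2.1]
finger_gap: 0.0001
grip_force: 7.5
```

Request:
carry_out:
  steps:
    - [[0, 0, 0], [-0.3, 0, 0], 255]
    - [[0, 0, 0], [-0.6, 0, 0], 255]
    - [[0, 0, 0], [-0.8, 0, 0], 255]
    - [[0, 0, 0], [-0.8, 0, 0], 255]
    - [[0, 0, 0], [-0.8, 0, 0], 255]
    - [[0, 0, 0], [-0.8, 0, 0.1], 255]
    - [[0, 0, 0], [-0.8, 0, 0.1], 255]
    - [[0, 0, 0], [-0.8, 0, 0.1], 255]

```text
clock: 14.25
tcp_pos: [0.4995, -0.0664, 0.0196]
orientation: [-0.0, 0.448, 0.894, 0.0]
wrist_force: [-0.2, 1.1, 0.2]
finger_gap: 0.0002
grip_force: 0.2
```

Request:
carry_out:
  steps:
    - [[0, 0, 0], [0, 0, 0.1], 255]
    - [[0, 0, 0], [0, 0, 0.2], 255]
    - [[0, 0, 0], [0, 0, 0.2], 255]
    - [[0, 0, 0], [0, 0, 0.2], 255]
    - [[0, 0, 0], [0, 0, 0.2], 255]
    - [[0, 0, 0], [0, 0, 0.2], 255]
    - [[0, 0, 0], [0, 0, 0.2], 255]
    - [[0, 0, 0], [0, 0, 0.2], 255]

```text
clock: 15.25
tcp_pos: [0.5001, -0.0667, 0.0179]
orientation: [0.0, 0.448, 0.894, 0.0]
wrist_force: [3.2, 0.9, 0.7]
finger_gap: -0.0001
grip_force: 1.7
```

Run:
```python
from h import *
where()
```

```text
t 15.25 XYZ cm [4.29 0.03 1.79] F [3.2 0.9 0.7] gap -0.0001 yaw err -0.05
```

Request:
carry_out:
  steps:
    - [[0, 0, 0], [0, 0, -2], 255]
    - [[0, 0, 0], [0, 0, -5], 255]
    - [[0, 0, 0], [0, 0, -9], 255]
    - [[0, 0, 0], [2, 0, -13], 255]
    - [[0, 0, 0], [7, 0, -17], 255]
    - [[0, 0, 0], [12, 0, -20], 255]
    - [[0, 0, 0], [15, 0, -20], 255]
    - [[0, 0, 0], [15, 0, -20], 255]

```text
clock: 16.25
tcp_pos: [0.408, 0.0545, 0.2178]
orientation: [-0.0, 0.447, 0.894, -0.001]
wrist_force: [0.7, 0.1, -0.4]
finger_gap: -0.0003
grip_force: 0.0
```

Run:
```python
from h import *
where()
p,d,Q=cloud("side"); cv2.imwrite("pics/s5.png",cv2.resize(p[210:390,270:440],None,fx=3.3,fy=3.3,interpolation=cv2.INTER_CUBIC)[...,::-1])
p,d,T=cloud("top")
for nm,A in(("side",Q),("top",T)):
    P=A.reshape(-1,3);P=P[~np.isnan(P[:,0])&(P[:,2]<.2)];X=(P-M)@ex;Y=(P-M)@ey
    for y0 in(-.0625,-.0375,-.0125,0,.0125,.0375,.0625):
        o=[]
        for x0 in np.arange(-.04,.11,.01):
            k=(abs(Y-y0)<.004)&(abs(X-x0)<.004);o.append(round(1000*np.percentile(P[k,2],80)) if k.sum()>1 else -1)
        print(nm,y0,o)
    k=(abs(Y)<.08)&(abs(P[:,2]-.155)<.004);print("lid edge X",np.percentile(X[k],[2,98]))
    k=(abs(Y)<.08)&(X<0)&(abs(P[:,2]-.03)<.004);print("front rim X",np.percentile(X[k],[2,50,98]))
```

```text
t 16.25 XYZ cm [-10.93  -0.13  21.78] F [ 0.7  0.1 -0.4] gap -0.0003 yaw err -0.2
side -0.0625 [30, 28, 27, 22, 21, 23, 23, 26, 23, 22, 22, 22, 22, -1, 2]
side -0.0375 [-1, 26, 27, 20, 20, 23, 23, 26, 23, 24, 24, -1, -1, -1, 2]
side -0.0125 [-1, 28, 27, 19, 20, 22, 24, 26, 22, -1, -1, -1, -1, -1, 2]
side 0 [30, 25, 24, 19, 12, 10, -1, 27, -1, -1, -1, -1, -1, -1, 1]
side 0.0125 [30, 29, 28, 18, 19, 23, 24, 28, -1, -1, -1, -1, -1, -1, 2]
side 0.0375 [-1, 28, 19, 19, 18, 22, 23, 29, -1, -1, -1, -1, -1, -1, 2]
side 0.0625 [-1, 27, 28, 18, 15, 22, 23, 28, -1, -1, -1, -1, -1, -1, 2]
lid edge X [0.12245722 0.13851719]
front rim X [-0.03693921 -0.0326973  -0.00728027]
top -0.0625 [-1, -1, -1, -1, -1, -1, -1, -1, -1, -1, -1, -1, -1, -1, -1]
top -0.0375 [-1, -1, -1, -1, -1, -1, -1, -1, -1, -1, -1, -1, -1, -1, -1]
top -0.0125 [-1, -1, -1, -1, -1, -1, -1, -1, -1, -1, -1, -1, -1, -1, -1]
top 0 [-1, -1, -1, -1, -1, -1, -1, -1, -1, -1, -1, -1, -1, -1, -1]
top 0.0125 [-1, -1, -1, -1, -1, -1, -1, -1, -1, -1, -1, -1, -1, -1, -1]
top 0.0375 [7, -1, -1, -1, -1, -1, -1, -1, -1, -1, -1, -1, -1, -1, -1]
top 0.0625 [28, 6, -1, -1, -1, -1, -1, -1, -1, -1, -1, -1, -1, -1, -1]
lid edge X [0.12109352 0.13595828]
front rim X [-0.03910855 -0.03711405 -0.02379058]
```

View pics/s5.png

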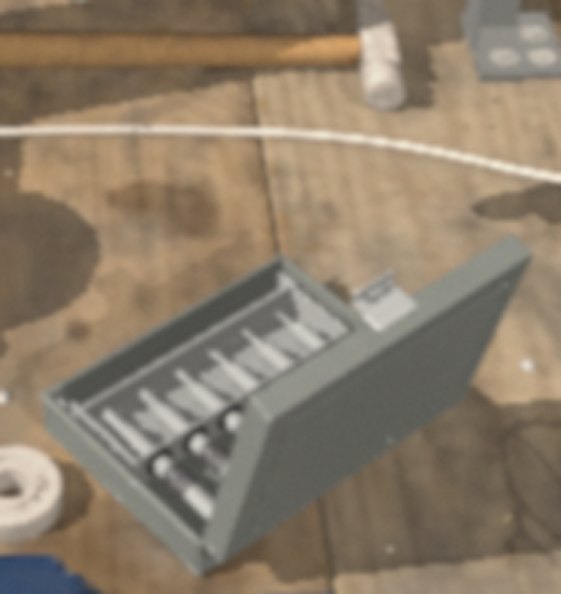

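Request:
carry_out:
  steps:
    - [[0, 0, 0], [-2, 0, -1.5], 255]
    - [[0, 0, 0], [-8, 0.7, -2], 255]
    - [[0, 0, 0], [-14, 1.4, -2], 255]
    - [[0, 0, 0], [-20, 2, -2], 255]
    - [[0, 0, 0], [-25, 2, -2], 255]
    - [[0, 0, 0], [-27.8, 2, -2], 255]
    - [[0, 0, 0], [-27.8, 2, -2], 255]
    - [[0, 0, 0], [-27.8, 2, -2], 255]

```text
clock: 17.35
tcp_pos: [0.5916, -0.1579, 0.2366]
orientation: [-0.001, 0.449, 0.894, -0.0]
wrist_force: [-0.3, -0.5, 0.0]
finger_gap: -0.0001
grip_force: 0.0
```

Request:
carry_out:
  steps:
    - [[0, 0, 0], [0, 0, 3], 255]
    - [[0, 0, 0], [0, 0, 6], 255]
    - [[0, 0, 0], [0, 0, 9], 255]
    - [[0, 0, 0], [0, 0, 11], 255]
    - [[0, 0, 0], [0, 0, 11], 255]
    - [[0, 0, 0], [0, 0, 11], 255]
    - [[0, 0, 0], [0, 0, 11], 255]
    - [[0, 0, 0], [0.5, 0, 11], 255]

```text
clock: 18.35
tcp_pos: [0.5899, -0.1536, 0.1287]
orientation: [0.001, 0.449, 0.894, 0.0]
wrist_force: [0.9, 0.5, -0.4]
finger_gap: -0.0
grip_force: 0.0
```

Run:
```python
from h import *
where()
for a,r in[(1.75,11.5),(1.6,11.5),(1.45,11.5),(1.3,11.5),(1.15,11.5),(1.0,11.4),(.85,11.3),(.7,11.),(.55,10.8),(.4,10.6),(.3,10.5),(.2,10.5),(.1,10.5),(0,10.5)]:
    print(a,round(9.3-r*np.cos(a)+1.6*np.sin(a)+1.1,2),round(3+r*np.sin(a)+1.6*np.cos(a),2))
```

```text
t 18.35 XYZ cm [16.62  2.04 12.87] F [ 0.9  0.5 -0.4] gap -0.0 yaw err -0.03
1.75 14.02 14.03
1.6 12.34 14.45
1.45 10.6 14.61
1.3 8.87 14.51
1.15 7.16 14.15
1.0 5.59 13.46
0.85 4.14 12.55
0.7 3.02 11.31
0.55 2.03 10.01
0.4 1.26 8.6
0.3 0.84 7.63
0.2 0.43 6.65
0.1 0.11 5.64
0 -0.1 4.6
```

Request:
carry_out:
  steps:
    - [[0, 0, 0], [1.1, 0, -0.4], 255]
    - [[0, 0, 0], [2.1, 0, -0.9], 255]
    - [[0, 0, 0], [3.1, 0, -1.2], 255]
    - [[0, 0, 0], [4.3, 0, -1.4], 255]
    - [[0, 0, 0], [5.4, 0, -1.5], 255]
    - [[0, 0, 0], [6.5, 0, -1.5], 255]
    - [[0, 0, 0], [7.6, 0, -1.5], 255]
    - [[0, 0, 0], [8.8, 0, -1.3], 255]

```text
clock: 19.35
tcp_pos: [0.5363, -0.0819, 0.1406]
orientation: [-0.0, 0.448, 0.894, 0.0]
wrist_force: [1.9, -0.9, -0.4]
finger_gap: -0.0001
grip_force: 0.8
```

Run:
```python
from h import *
where()
p,d,Q=cloud("side"); cv2.imwrite("pics/s6.png",cv2.resize(p[210:390,270:440],None,fx=3.3,fy=3.3,interpolation=cv2.INTER_CUBIC)[...,::-1])
```

```text
t 19.35 XYZ cm [ 7.68  2.02 14.06] F [ 1.9 -0.9 -0.4] gap -0.0001 yaw err -0.06
```

View pics/s6.png

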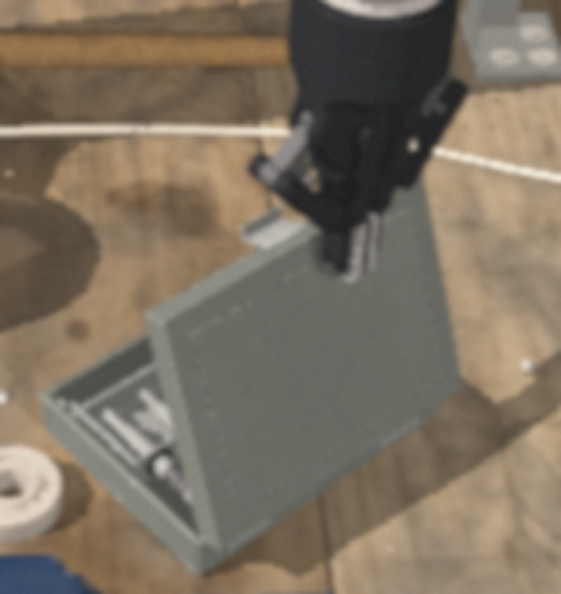

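Request:
carry_out:
  steps:
    - [[0, 0, 0], [1.2, 0, 0.2], 255]
    - [[0, 0, 0], [2.4, 0, 0.8], 255]
    - [[0, 0, 0], [3.5, 0, 1.6], 255]
    - [[0, 0, 0], [4.5, 0, 2.6], 255]
    - [[0, 0, 0], [5.3, 0, 3.7], 255]
    - [[0, 0, 0], [6, 0, 4.8], 255]
    - [[0, 0, 0], [6.6, 0, 5.9], 255]
    - [[0, 0, 0], [7, 0, 6.9], 255]

```text
clock: 20.4
tcp_pos: [0.4944, -0.0263, 0.0708]
orientation: [-0.0, 0.448, 0.894, -0.0]
wrist_force: [-0.5, 1.0, 1.3]
finger_gap: 0.0001
grip_force: 0.5
```

Request:
carry_out:
  steps:
    - [[0, 0, 0], [0.2, 0, 0.6], 255]
    - [[0, 0, 0], [0.3, 0, 1.2], 255]
    - [[0, 0, 0], [0.4, 0, 1.7], 255]
    - [[0, 0, 0], [0.4, 0, 2.1], 255]
    - [[0, 0, 0], [0.4, 0, 2.4], 255]
    - [[0, 0, 0], [0.4, 0, 2.55], 255]
    - [[0, 0, 0], [0.4, 0, 2.55], 255]
    - [[0, 0, 0], [0.4, 0, 2.55], 255]

```text
clock: 21.4
tcp_pos: [0.4927, -0.0235, 0.0464]
orientation: [0.0, 0.449, 0.894, 0.0]
wrist_force: [-0.9, -0.0, -0.5]
finger_gap: -0.0003
grip_force: 0.0
```

Request:
carry_out:
  steps:
    - [[0, 0, 0], [0, 0, 0.1], 255]
    - [[0, 0, 0], [0, 0, 0.15], 255]
    - [[0, 0, 0], [0, 0, 0.2], 255]
    - [[0, 0, 0], [0, 0, 0.25], 255]
    - [[0, 0, 0], [0, 0, 0.3], 255]
    - [[0, 0, 0], [0, 0, 0.3], 255]
    - [[0, 0, 0], [0, 0, 0.3], 255]
    - [[0, 0, 0], [0, 0, 0.3], 255]

```text
clock: 22.4
tcp_pos: [0.4928, -0.0235, 0.0458]
orientation: [0.001, 0.448, 0.894, 0.0]
wrist_force: [-6.7, 0.9, 22.2]
finger_gap: 0.0001
grip_force: 10.8
```

Firm stop at 46 mm, so the lid is shut. Next I retreat and check.

Request:
carry_out:
  steps:
    - [[0, 0, 0], [0, 0, -0.5], 255]
    - [[0, 0, 0], [0, 0, -3], 255]
    - [[0, 0, 0], [0, 0, -8], 255]
    - [[0, 0, 0], [4, 0, -13], 255]
    - [[0, 0, 0], [9, 0, -17], 255]
    - [[0, 0, 0], [14, 0, -17], 255]
    - [[0, 0, 0], [16, 0, -17], 255]
    - [[0, 0, 0], [16, 0, -17], 255]

```text
clock: 23.4
tcp_pos: [0.3961, 0.1057, 0.2135]
orientation: [0.0, 0.447, 0.894, 0.0]
wrist_force: [0.3, 0.3, 0.4]
finger_gap: 0.0002
grip_force: 0.0
```

Run:
```python
from h import *
where()
p,d,Q=cloud("side"); cv2.imwrite("pics/s7.png",cv2.resize(p[210:390,250:460],None,fx=3,fy=3,interpolation=cv2.INTER_CUBIC)[...,::-1])
P=Q.reshape(-1,3);P=P[~np.isnan(P[:,0])&(P[:,2]<.2)];X=(P-M)@ex;Y=(P-M)@ey
print([round(1000*np.median(P[(abs(Y)<.07)&(abs(X-x)<.005),2]),1) for x in np.arange(-.03,.1,.02)])
```

```text
t 23.4 XYZ cm [-15.75   1.97  21.35] F [0.3 0.3 0.4] gap 0.0002 yaw err -0.2
[np.float64(46.6), np.float64(47.6), np.float64(47.7), np.float64(47.5), np.float64(47.5), np.float64(47.6), np.float64(36.0)]
```

View pics/s7.png

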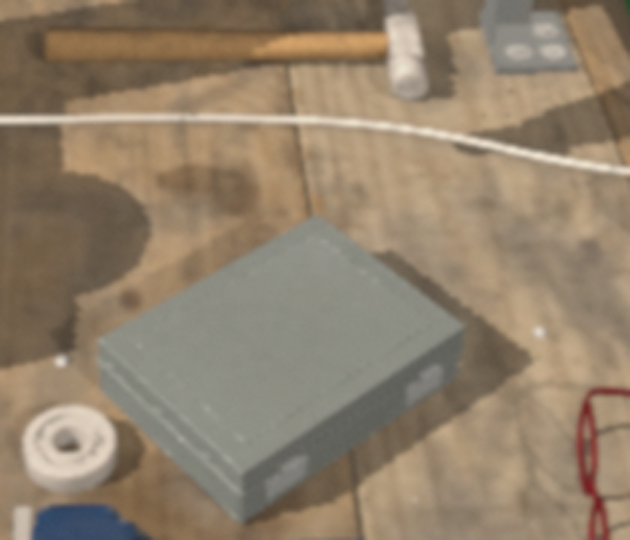

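The picture shows the lid shut: its top is flat and level at about 47 mm from x = 100 to 460. The bearing, at (70,447), and the hammer have not moved.

```bash
python3 -c "
from workcell import env
print(env.hand_in())"
```

```text
the job is handed in; nothing more can be done
None
```

I pressed both punches home, folded the holder flat and shut the lid; the job was handed in at about 23 s, and the hand-in call returned no verdict.

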